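# Load the reference filter and lift the cell carrier

## Task

Plug the orange-capped reference filter from the filter case into the one empty well of the photometer's cell carrier, fully home, and let go of it. Then take the carrier by its red handle, lift it level and straight up until it is about 10 cm clear of the steel tray, and finish holding it there, still and level, with all four filters seated in it. Leave the other filters in the case and the other things on the bench where they are.

Things in the scene. Friction and masses are not known exactly. Their poses are not given: they have to be found in the camera images.
- ref_orange: The filter to load: rigid upright square mount 12.5 x 12.5 mm, 58 mm tall, 20 g, silver-grey with a bright orange cap (top 14 mm); foot chamfered 1 mm. Origin at the centre of its underside, z up. It starts in one of the case's three places (which one varies), sides parallel to the case, standing 36 mm proud of the case's top. Grip any two opposite sides, near the top.
- ref_blue: Filter of the same size with a blue cap, standing in another place of the case. It stays there. Origin at the centre of its underside.
- ref_green: Filter of the same size with a green cap, standing in another place of the case. It stays there. Origin at the centre of its underside.
- filter_case: Open filter case, fixed: blue box with a dark insert, 83 mm (its x) by 163 mm (its y), 28 mm tall, with three square places in a row at y = -44, 0 and 44 mm; each is 14.5 mm square, its floor 6 mm above the bench. Origin at the centre of the underside. Case and tray swap sides: either may be the left one.
- carrier: Cell carrier: dark grey metal bar 30 mm (its x) by 150 mm (its y) by 26 mm tall, about 0.3 kg, loose on the tray's floor. Four 14 mm square wells on its centre line at y = -60, -30, 30, 60 mm: chamfered mouths at its top (z = 26 mm), floors at z = 4 mm. The well at y = 60 mm is empty; the others hold filters. A red handle stands in the middle. Origin at the centre of the underside.
- handle: The carrier's handle, rigid on the carrier: a flat red upright tab 10 mm thick (along the carrier's x) and 24 mm wide (along the carrier's y), over the carrier's middle; it rises from the bar's top to 97 mm above the carrier's underside. Origin at its foot, 25 mm above the carrier's underside and 72 mm below its own top. Grip it across the thickness, near the top.
- well0 (a point): Centre of the floor of the carrier's well at y = -60 mm (white filter).
- well1 (a point): Centre of the floor of the carrier's well at y = -30 mm (grey filter).
- well2 (a point): Centre of the floor of the carrier's well at y = 30 mm (yellow filter).
- well3 (a point): Centre of the floor of the carrier's empty well at y = 60 mm, 22 mm below its mouth; a seated filter's underside lies here.
- ref_white: Filter of the same size with a white cap, seated in the carrier's well at y = -60 mm, its top 62 mm above the carrier's underside, 36 mm above the bar's top. Origin at the centre of its underside.
- ref_grey: The same with a grey cap, seated in the carrier's well at y = -30 mm.
- ref_yellow: The same with a yellow cap, seated in the carrier's well at y = 30 mm.
- tray: Shallow stainless steel tray, fixed to the bench, 150 mm (its x) by 230 mm (its y), rim 14 mm tall, floor 3 mm above the bench. Origin at the centre of the underside. The carrier stands in it.
- tip_box: Bystander: closed teal pipette-tip box, 86 x 124 mm, 67 mm tall, loose on the bench beyond the work. Origin at the centre of its underside.
- cleaner: Bystander: white lens-cleaner bottle with a red cap, 42 mm across, 115 mm tall, loose on the bench beyond the work. Origin at the centre of its underside.
Mind the look-alikes: they are no part of the job. Leave any black or pink look-alike of the ref_orange alone.

How it is judged:
On the way:
1. the orange-capped filter is fully home in the empty well and let go, the carrier still standing on the tray (distance between ref_orange and well3 below 0.004 m and contact force between ref_orange and the fingers below 0.1 N and angle between carrier's own z axis and vertical below 0.05 rad and z of carrier in the frame of tray below 0.006 m), for 0.2 s.
At the end, for the whole second after the job is handed in: Fingers hold the carrier by its handle, underside 60-160 mm above the tray floor, middle within 100 mm of the tray's, within 5 deg of level, at rest, off the tray; four filters within 5 mm of their well floors; blue, green filters within 10 mm, tip box, bottle within 20 mm of their starts (z of carrier in the frame of tray between 0.063 and 0.163 m and horizontal distance between carrier and tray below 0.1 m and angle between carrier's own z axis and vertical below 0.09 rad and linear speed of carrier below 0.02 m/s and angular speed of carrier below 0.15 rad/s and contact force between handle and the fingers above 2 N and contact force between carrier and tray below 0.1 N and distance between ref_orange and well3 below 0.005 m and distance between ref_white and well0 below 0.005 m and distance between ref_grey and well1 below 0.005 m and distance between ref_yellow and well2 below 0.005 m and distance of each of ref_blue, ref_green from where it was at the start of the episode below 0.01 m and distance of each of tip_box, cleaner from where it was at the start of the episode below 0.02 m); the arm keeps its last pose, push and grip.
It fails at once if the carrier is tipped by more than 20 degrees (angle between carrier's own z axis and vertical above 0.35 rad).
It fails at once if the blue or green filter is pulled out or displaced by more than 15 mm (distance of any of ref_blue, ref_green from where it was at the start of the episode above 0.015 m).
It fails at once if the tip box or the bottle is displaced by more than 30 mm (distance of any of tip_box, cleaner from where it was at the start of the episode above 0.03 m).
It also fails if it takes over 59 s, if anything falls off the work surface, if the arm or the gripper's body presses on something with over 40 N, if the wrist force passes 120 N, or if a joint passes its speed limit or range.

## Robot

A 6-joint arm with a two-finger parallel gripper is mounted at the origin on the work surface. World frame = base frame: x ahead of the robot, y to its left, z up, the work surface at z = 0. Lengths are in m, angles in rad, forces in N, time in s.
With the tool pointing down it reaches from about 0.275 to 0.75 m from the base axis. Payload 10.2 kg.
Tool frame: the origin (TCP) lies midway between the tips of the shut fingers; the grasp point (between the pads) lies 19 mm behind it (env.hold_point_z is the distance from the TCP to the grasp point, in m); x points along the fingers, z is the direction in which the jaws open and shut, and the axes are right-handed (so a half turn about x gives the same grasp; the last joint's range is limited). The gripper opens to 85 mm and grips with 20 to 120 N. Pads are 22 mm wide; open, the fingers measure 114 mm over their backs; the gripper's body (76 mm by 85 mm) begins 54 mm behind the grasp point. The pads swing forward as they close: fully open they stand 13 mm farther back than shut.
Start: joints at [1.026, 0.313, 1.498, -0, 1.331, -0.223], TCP at [0.166, 0.498, 0.231] pointing down, gripper open.
Joint ranges: [-2.94, 2.94], [-0.97, 2.17], [0.19, 2.56], [-1.23, 4.37], [0.02, 3.11], [-2.88, 2.88]. Speed limits (rad/s): [2.39, 2.39, 3.01, 3.14, 3.14, 3.14].

## Interface

Orientations are given as a unit quaternion [x, y, z, w].
In Python, from bench import env, kinematics, monitor, eyes, job gives the robot as it stands. The module is installed in compiled form; this text tells all that it offers. Calls block until the motion is done:
- env.reach(position, orientation): joint-space move of the TCP to a pose.
- env.movel(position, velocity=0.15, frame=None, guard=None): straight line of the TCP; frame=None keeps the orientation; velocity is the mean speed in m/s. With guard (N) it stops when the force on the tool has changed by that much, and returns True; else False.
- env.set_joints(angles): joint-space move.
- env.release() and env.close_gripper(effort=None): open the fingers fully, or close them until they stop; effort is the grip in N (None keeps the last).
- env.hold(seconds).
- kinematics.ik(position, orientation): joint angles nearest the present ones, or None.
- monitor.sense(): the state.
- eyes.grab_frame(name): name is "scene" or "side" or "wrist"; returns a dict with "frame" (480x640x3 uint8, red, green, blue), "mtx" (3x3 intrinsics, pixels), "view" (4x4, takes a point from world to camera coordinates). Camera axes: x right, y down, z forward; pixel columns grow to the right and rows downward; lengths in m; the calibration is good to about 2 mm. A picture is of the moment at which its call begins. There is no depth.
A pose or a line that the arm cannot do raises env.MotionError and nothing moves.
- job.hand_in(): hands the job in, once; it reports no verdict.
The state is a dict: "clock": time; "joints": joint angles; "qvel": joint speeds; "joint_efforts": joint torques, N m; "position": TCP position; "ee_rot": TCP orientation; "contact_force": force on the tool from outside, world axes, zero at the start; "ft_torque": the same for the moment, N m; "finger_gap": opening from 0.0 (shut) to 1.0 (fully open).
Only numpy, scipy, OpenCV 4.12 (cv2) and the standard library are available. Lean on these libraries where they do the work, as an engineer would, in place of code of your own. Each camera call takes 0.05 s, during which the arm holds its last target. There are 200 camera calls.

## Working session

There is one attempt and no reset: what is moved stays moved. The work goes in short steps, each a Python script; the robot and the scene stay as the last script left them, time stands still between calls to the robot, and variables do not carry over. Pictures are saved under pics/ and viewed, on a budget of 10 in all, crops included, one or two more only if the job needs it, and the job is handed in when it is done.

```bash
mkdir -p pics; python3 - <<'E'
from bench import env,monitor,eyes
import cv2,numpy as np
for n in ["scene","side","wrist"]:
    g=eyes.grab_frame(n); cv2.imwrite(f"pics/{n}0.png",g["frame"][...,::-1])
    np.savez(f"{n}0.npz",**g)
    V=g["view"]; print(n,g["mtx"].round(1).tolist(),(-V[:3,:3].T@V[:3,3]).round(3),V[2,:3].round(2))
print(env.hold_point_z,monitor.sense())
E
```

```text
scene [[562.5, 0.0, 320.8], [0.0, 562.5, 240.3], [0.0, 0.0, 1.0]] [1.209 0.081 0.649] [-0.75 -0.07 -0.66]
side [[565.0, 0.0, 321.9], [0.0, 565.0, 249.0], [0.0, 0.0, 1.0]] [0.2  0.7  0.56] [ 0.38 -0.73 -0.57]
wrist [[414.1, 0.0, 319.9], [0.0, 414.1, 242.7], [0.0, 0.0, 1.0]] [0.087 0.525 0.374] [ 0.3  -0.1  -0.95]
0.0187 {'clock': 0.15, 'joints': array([ 1.02561646e+00,  3.13338366e-01,  1.49819918e+00, -5.45717854e-06,
        1.33101891e+00, -2.23404328e-01]), 'qvel': array([ 1.18759171e-03, -2.01613311e-03, -3.31333903e-03, -8.83428815e-04,
       -4.69729042e-04, -8.92159602e-05]), 'joint_efforts': array([ 5.94259200e-04, -4.12375367e+01, -2.59796119e+01, -1.05108104e-04,
        3.25064437e-03,  9.54846655e-06]), 'position': array([0.16595388, 0.49789598, 0.23088176]), 'ee_rot': array([-0.41358053,  0.57395266,  0.413311  ,  0.5733267 ]), 'contact_force': array([-0.21062171,  0.63029116, -0.53800303]), 'ft_torque': array([0.03053935, 0.00624265, 0.02772179]), 'finger_gap': 1.0006724323613743}
```

View pics/scene0.png

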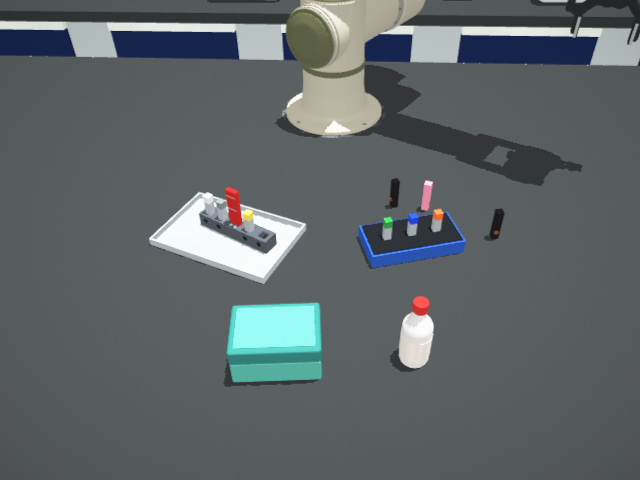

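View pics/side0.png

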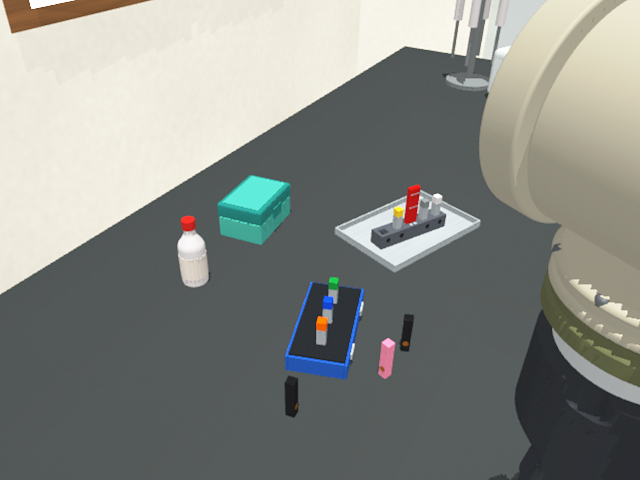

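The orange filter is in the case's nearest-right place (scene px 437,215). The empty well is at the bar's near end (265,236), next to yellow. Pink and black look-alikes stand close to the case. Next I triangulate by colour.

```bash
cat > h.py <<'E'
import numpy as np,cv2
from scipy.spatial.transform import Rotation as R
def ray(g,uv):
    V=g["view"]; d=V[:3,:3].T@np.linalg.solve(g["mtx"],[uv[0],uv[1],1.]); return -V[:3,:3].T@V[:3,3],d/np.linalg.norm(d)
def plane(g,uv,z):
    o,d=ray(g,uv); return o+d*(z-o[2])/d[2]
def tri(a,ua,b,ub):
    o,d=ray(a,ua);p,e=ray(b,ub); t=np.linalg.lstsq(np.c_[d,-e],p-o,rcond=None)[0]
    x,y=o+d*t[0],p+e*t[1]; return (x+y)/2,np.linalg.norm(x-y)
def proj(g,P):
    q=g["mtx"]@(g["view"]@np.r_[P,1.])[:3]; return q[:2]/q[2]
HSV=dict(orange=((6,170,120),(16,255,255)),green=((50,120,60),(75,255,255)),blue=((110,150,60),(125,255,255)),yellow=((20,130,100),(34,255,255)),
 red=((0,190,90),(4,255,255)),pink=((160,60,120),(179,200,255)))
def blobs(g,c,amin=25):
    hsv=cv2.cvtColor(np.ascontiguousarray(g["frame"]),cv2.COLOR_RGB2HSV); m=cv2.inRange(hsv,*map(np.array,HSV[c]))
    n,_,s,ce=cv2.connectedComponentsWithStats(m)
    return sorted([(int(s[i,4]),s[i,:4].tolist(),ce[i].round(1).tolist()) for i in range(1,n) if s[i,4]>=amin],reverse=True)[:4]
def down(yaw):  # tool x down, jaw (tool z) along yaw
    z=np.array([np.cos(yaw),np.sin(yaw),0]); x=np.array([0,0,-1.]); return R.from_matrix(np.c_[x,np.cross(z,x),z]).as_quat()
def load(n): return dict(np.load(n))
E
python3 - <<'E'
from h import *
S,D=load("scene0.npz"),load("side0.npz")
for c in HSV:
    print(c); 
    for n,g in(("S",S),("D",D)): print("  ",n,blobs(g,c))
for n,a,b in [("pinktop",(427.5,184),(388,344)),("blk1",(395,193),(407,333)),("blk2",(497,224),(292,397))]:
    print(n,tri(S,a,D,b))
E
```

```text
orange
   S [(56, [433, 210, 11, 10], [437.6, 215.8])]
   D [(129, [316, 316, 12, 15], [321.0, 323.5])]
green
   S [(93, [383, 217, 10, 11], [387.6, 222.2])]
   D [(117, [328, 277, 11, 13], [333.0, 282.9])]
blue
   S [(3577, [458, 36, 140, 28], [526.5, 49.3]), (3119, [112, 31, 127, 28], [175.7, 44.3]), (1796, [0, 29, 75, 27], [35.4, 42.5]), (1344, [359, 212, 107, 56], [411.3, 251.3])]
   D [(613, [288, 358, 59, 22], [315.6, 368.3]), (128, [322, 295, 12, 15], [327.2, 302.4]), (67, [286, 338, 48, 24], [304.7, 354.6]), (54, [295, 297, 13, 29], [301.3, 311.0])]
yellow
   S [(49, [244, 213, 9, 8], [248.0, 216.7])]
   D [(78, [394, 207, 9, 10], [398.1, 211.6])]
red
   S [(320, [226, 189, 16, 36], [234.0, 207.5]), (97, [413, 304, 15, 11], [419.7, 309.7])]
   D [(362, [405, 185, 15, 38], [411.5, 203.8]), (173, [181, 216, 14, 15], [187.7, 222.9])]
pink
   S [(227, [421, 180, 12, 31], [426.2, 196.0])]
   D [(494, [378, 338, 18, 41], [386.3, 357.5])]
pinktop (array([0.36617472, 0.1941164 , 0.05514288]), np.float64(0.0013404891136197551))
blk1 (array([0.36060182, 0.13702817, 0.02956258]), np.float64(0.000701742394450787))
blk2 (array([0.44003905, 0.31006886, 0.02897977]), np.float64(0.0005616050692584283))
```

```bash
python3 - <<'E'
from h import *
from bench import env,monitor,eyes
S,D=load("scene0.npz"),load("side0.npz")
T={}
for n,a,b in [("orange",(438,215.5),(321.3,323.5)),("green",(387.8,222.3),(333,283)),("blue",(412,218.5),(327.3,302.4)),("yellow",(248.2,216.5),(398.2,211.8)),("red",(234,207.5),(411.6,203.8))]:
    T[n]=tri(S,a,D,b); print(n,T[n][0].round(4),T[n][1].round(4))
o=T["orange"][0];g=T["green"][0];print("row",np.degrees(np.arctan2(*(o-g)[[1,0]])),np.linalg.norm((o-g)[:2]))
y,r=T["yellow"][0],T["red"][0];print("bar",np.degrees(np.arctan2(*(y-r)[[1,0]])),np.linalg.norm((y-r)[:2]))
# wrist camera in tool frame
W=load("wrist0.npz"); s=monitor.sense();Rt=R.from_quat(s["ee_rot"]).as_matrix();c=-W["view"][:3,:3].T@W["view"][:3,3]
print("cam in tool",Rt.T@(c-s["position"]),"fwd",Rt.T@W["view"][2,:3])
# view the case then carrier; try both half turns
yaw=np.arctan2(*(o-g)[[1,0]])+np.pi/2
q0=s["joints"]
for name,P,dz in(("case",o,.2),):
  for k in(0,np.pi):
    q=down(yaw+k); Rq=R.from_quat(q).as_matrix()
    j=__import__("bench").kinematics.ik([o[0],o[1],.2],q); print(k,None if j is None else np.round(j,2))
E
```

```text
orange [0.4577 0.2053 0.0568] 0.0005
green [0.4834 0.1217 0.0584] 0.0008
blue [0.4705 0.1623 0.0574] 0.002
yellow [ 0.4788 -0.1138  0.0572] 0.0018
red [ 0.4648 -0.1401  0.0644] 0.0016
row 107.09715787812088 0.08747353000333338
bar 61.96036092276087 0.029764013655922763
cam in tool [-0.14286752  0.08315543  0.00060776] fwd [ 0.94732559 -0.32026549  0.00206044]
0 None
3.141592653589793 [ 0.19  0.29  1.61 -0.    1.24 -0.11]
```

```bash
python3 - <<'E'
from h import *
from bench import env,monitor,eyes,kinematics
for n,P,yaw in(("case",[.4577,.2053,.18],np.radians(17.1)),("car",[.479,-.114,.18],np.radians(-28))):
    for k in(np.pi,0):
        q=down(yaw+k)
        if kinematics.ik(P,q) is not None: break
    print(n,k,np.round(kinematics.ik(P,q),2)); env.reach(P,q); env.hold(.4)
    s=monitor.sense(); print(s["position"].round(4),np.abs(R.from_quat(s["ee_rot"]).as_matrix()-R.from_quat(q).as_matrix()).max().round(4),s["clock"])
    g=eyes.grab_frame("wrist"); np.savez(f"{n}1.npz",**g); cv2.imwrite(f"pics/{n}1.png",g["frame"][...,::-1])
    for c in("orange","green","blue","yellow","red"):
        for b in blobs(g,c): print("  ",c,b)
E
```

```text
case 0 [ 0.19  0.31  1.64 -0.    1.19 -0.11]
[0.4576 0.2055 0.18  ] 0.0004 2.0917
   orange (241, [310, 229, 19, 16], [319.7, 237.3])
   orange (78, [310, 222, 19, 6], [319.0, 223.7])
   green (429, [311, 335, 18, 24], [319.5, 346.5])
   blue (453, [310, 281, 20, 24], [319.0, 292.5])
car 0 [-0.47  0.29  1.67 -0.    1.18  0.02]
[ 0.4791 -0.1137  0.18  ] 0.0006 3.7583
   yellow (422, [310, 223, 19, 23], [319.1, 234.3])
```

View pics/case1.png

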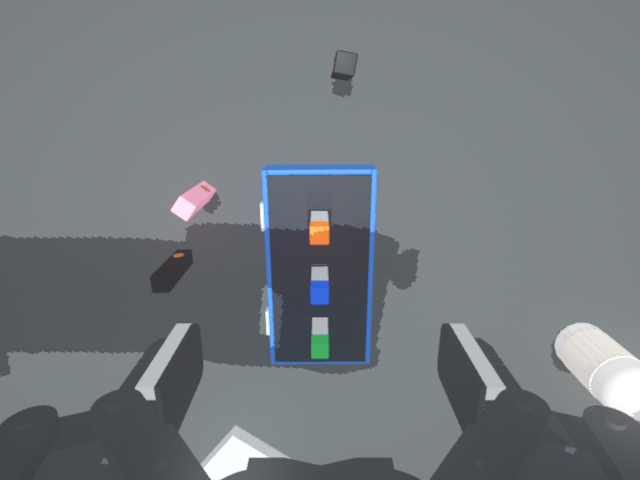

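View pics/car1.png

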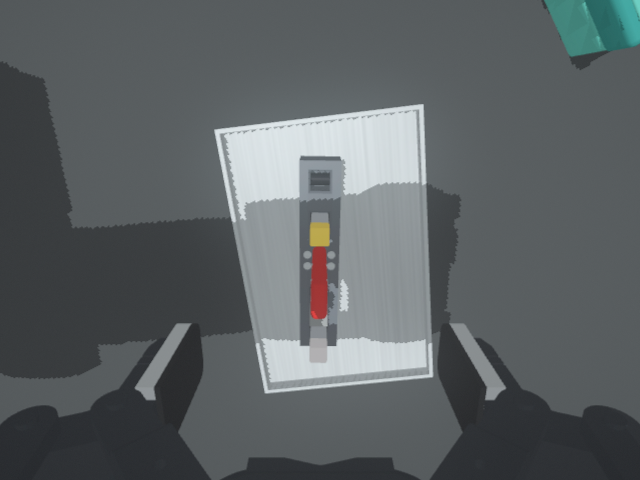

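Both views are aligned: orange cap around (319,235) with its far top edge at row 245, and the empty well mouth at (319.5,181). The handle and the filters all lie on column ~319. Next I refine this with edges.

```bash
python3 - <<'E'
from h import *
C,K=load("case1.npz"),load("car1.npz")
G=cv2.cvtColor(K["frame"],cv2.COLOR_RGB2GRAY).astype(float)
print("col319 rows150-250",G[150:215,317:322].mean(1).astype(int))
print("row181",G[178:184,296:346].mean(0).astype(int))
gx=np.diff(cv2.GaussianBlur(G,(3,5),0),axis=1)
Ls,Rs=[],[]
for r in list(range(168,195,3))+list(range(203,250,3))+list(range(285,340,4)):
    l=293+np.argmin(gx[r,293:306])+.5+.5*0; rr=332+np.argmax(gx[r,332:347])+.5
    Ls.append(plane(K,(l,r),.029));Rs.append(plane(K,(rr,r),.029))
for n,e in(("L",Ls),("R",Rs)):
    e=np.array(e)[:,:2]; vx,vy,x0,y0=cv2.fitLine(e.astype(np.float32),cv2.DIST_HUBER,0,1e-4,1e-4).ravel(); n_=np.array([-vy,vx]); print(n,np.degrees(np.arctan2(vy,vx)),x0,y0,"res",np.abs((e-[x0,y0])@n_).mean().round(4))
def cap(g,box,z):
    x,y,w,h=box; a=plane(g,(x-.5,y+h-.5),z);b=plane(g,(x+w-.5,y+h-.5),z); c=-g["view"][:3,:3].T@g["view"][:3,3]
    ed=(b-a)/np.linalg.norm(b-a); n=np.array([-ed[1],ed[0],0]); n*=np.sign(n@(c-a)); return (a+b)/2+n*.00625,np.linalg.norm(b-a)
for n,bx in(("orange",[310,222,19,24]),("blue",[310,281,20,24]),("green",[311,335,18,24])): print(n,*cap(C,bx,.064))
print("yellow",*cap(K,[310,223,19,23],.065))
print("mouth",plane(K,(319.5,181),.029))
hsv=cv2.cvtColor(K["frame"],cv2.COLOR_RGB2HSV); m=(((hsv[...,0]<5)|(hsv[...,0]>174))&(hsv[...,1]>150)).astype(np.uint8); m[:200]=0;m[340:]=0;m[:,:290]=0;m[:,350:]=0
ys,xs=np.nonzero(m); print("red",xs.min(),xs.max(),ys.min(),ys.max()); 
for r in range(ys.max()-40,ys.max()+1,5): print(r,xs[ys==r].min(),xs[ys==r].max(),end="; ")
E
```

```text
col319 rows150-250 [222 222 221 222 222 204 142 103 103 102 132 149 152 152 152 151 152 151
 151 143 121 127 112  86  80  82  83  86  95  94  88  83  81  79  77 115
 107  99  98  97 102 122 127 137 144 145 144 144 139 117 101  98  98  98
  98  97  97  97  97  97  97  93 113 135 140]
row181 [220 219 211 179 151 151 151 151 151 151 151 150 133 120 101  84  86  87
  87  87  87  87  87  87  87  87  86  86  86  86  86  86  86  93 117 131
 143 149 149 149 148 149 148 148 148 151 155 171 199 215]
L 61.533764 0.4540175 -0.1257241 res 0.0002
R 61.1627 0.4803654 -0.1406266 res 0.0009
orange [0.45704808 0.20599129 0.064     ] 0.012564809090656449
blue [0.47015005 0.16467519 0.064     ] 0.013893824545574559
green [0.48303877 0.12292883 0.064     ] 0.013110186398701795
yellow [ 0.47815248 -0.1124511   0.065     ] 0.01251612369677561
mouth [ 0.49244461 -0.08606128  0.029     ]
red 311 326 247 318
278 312 326; 283 312 326; 288 312 326; 293 312 326; 298 312 326; 303 311 326; 308 311 325; 313 311 325; 318 315 317;
```

All checks agree: yellow + 30 mm lands on the mouth within 0.2 mm, orange to green is 87 mm against 88, and the bar angle is 61.4°. Now I grasp.

```bash
python3 - <<'E'
from h import *
from bench import env,monitor,eyes
q=down(np.radians(17.2)); x,y=.4570,.2060; hz=.055-env.hold_point_z
env.reach([x,y,.15],q); 
print(env.movel([x,y,hz],velocity=.1,guard=15)); env.hold(.2); s=monitor.sense(); print(s["position"],s["contact_force"].round(2))
env.close_gripper(35); env.hold(.3); s=monitor.sense(); print("gap",s["finger_gap"],s["contact_force"].round(2))
env.movel([x,y,hz+.06],velocity=.06)
env.reach([.479,-.114,.2],down(np.radians(-28.6))); env.hold(.4)
s=monitor.sense(); print("gap",s["finger_gap"],s["contact_force"].round(2),s["position"],s["clock"])
g=eyes.grab_frame("wrist"); np.savez("held.npz",**g); cv2.imwrite("pics/held.png",g["frame"][...,::-1])
print(blobs(g,"orange"),blobs(g,"yellow"))
Rt=R.from_quat(s["ee_rot"]).as_matrix()
for dx in(-.028,-.0187,-.0147,0,.03): print(dx,proj(g,s["position"]+Rt@[dx,0,0]).round(1))
E
```

```text
False
[0.45717659 0.20604575 0.0366483 ] [-0.13 -0.18 -0.58]
gap 0.13847766723926958 [0.25 0.32 2.61]
gap 0.13690637439875974 [-0.46 -0.97  0.  ] [ 0.47904736 -0.11371004  0.19992201] 10.3
[(1857, [302, 334, 37, 52], [319.7, 359.8])] [(352, [311, 216, 17, 21], [319.1, 226.0])]
-0.028 [321.9 371.5]
-0.0187 [321.8 355.2]
-0.0147 [321.8 348.7]
0 [321.7 327.6]
0.03 [321.5 294.1]
```

View pics/held.png

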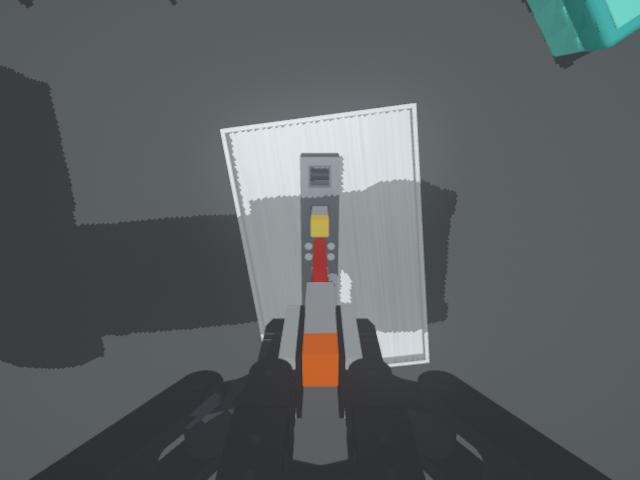

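The filter is held straight and centred at column 320.4, while the calibration predicts the axis at 321.8. That's about a 0.5 mm lateral bias, so I correct the well target by it and insert under guard.

```bash
python3 - <<'E'
from h import *
from bench import env,monitor,eyes
g=load("held.npz"); xr=g["view"][0,:3]; print("img right",xr.round(3))
m=np.array([.4925,-.0861])+.0006*xr[:2]; q=down(np.radians(-28.6)); print(m)
env.reach([*m,.09],q); env.movel([*m,.068],velocity=.05); env.hold(.3)
print("above",monitor.sense()["position"],monitor.sense()["contact_force"].round(2))
for n in("scene","side"):
    f=eyes.grab_frame(n); np.savez(n+"_a.npz",**f)
hit=env.movel([*m,.0375],velocity=.025,guard=8); s=monitor.sense(); print(hit,s["position"],s["contact_force"].round(2),s["ft_torque"].round(2),s["finger_gap"],s["clock"])
E
```

```text
img right [ 0.879 -0.477 -0.001]
[ 0.4930272  -0.08638646]
above [ 0.49310205 -0.08640414  0.06814724] [-0.62  0.14 -0.11]
False [ 0.4931119  -0.08643928  0.03763247] [-0.2  -0.91 -0.98] [-0.09  0.01  0.04] 0.13460558852621007 13.2417
```

It went to full depth with almost no force. I release, lift and look.

```bash
python3 - <<'E'
from h import *
from bench import env,monitor,eyes
env.release(); env.hold(.3); s=monitor.sense(); p=s["position"]; print(s["contact_force"].round(2))
env.movel([p[0],p[1],.12],velocity=.1)
env.reach([.479,-.114,.18],down(np.radians(-28.6))); env.hold(.4)
out=[]
for n in("wrist","scene","side"):
    g=eyes.grab_frame(n); np.savez(n+"_b.npz",**g); print(n,blobs(g,"orange"),blobs(g,"yellow"),blobs(g,"red"))
    f=g["frame"][...,::-1]
    if n=="wrist": out.append(f[90:390,170:470])
    else:
        u,v=(235,215) if n=="scene" else(410,215); out.append(cv2.resize(f[v-50:v+50,u-50:u+50],(300,300),interpolation=cv2.INTER_CUBIC))
    np.savez(n+"_b.npz",**g)
cv2.imwrite("pics/b.png",np.hstack(out[:2]+[])); cv2.imwrite("pics/b2.png",cv2.resize(np.hstack(out),(798,266))); print(monitor.sense()["clock"])
S,D=load("scene_b.npz"),load("side_b.npz")
for c in("orange","yellow"): print(c,tri(S,blobs(S,c,8)[0][2],D,blobs(D,c,8)[0][2]))
E
```

```text
[ 0.24 -0.1  -0.56]
wrist [] [(396, [311, 224, 18, 22], [319.5, 234.5])] []
scene [(50, [258, 218, 9, 9], [262.2, 222.4])] [(83, [243, 210, 10, 11], [247.5, 215.0])] [(343, [226, 188, 16, 37], [233.9, 206.4]), (93, [413, 304, 15, 11], [419.6, 309.8])]
side [(77, [380, 211, 10, 11], [384.2, 216.4])] [(81, [394, 207, 10, 10], [398.1, 211.5])] [(361, [404, 185, 16, 39], [411.5, 204.2]), (173, [181, 216, 14, 15], [187.7, 222.9])]
16.15
orange (array([ 0.49372302, -0.08723385,  0.05743921]), np.float64(0.0011071348609178978))
yellow (array([ 0.47845309, -0.1141747 ,  0.05883906]), np.float64(0.000719459514749684))
```

View pics/b2.png

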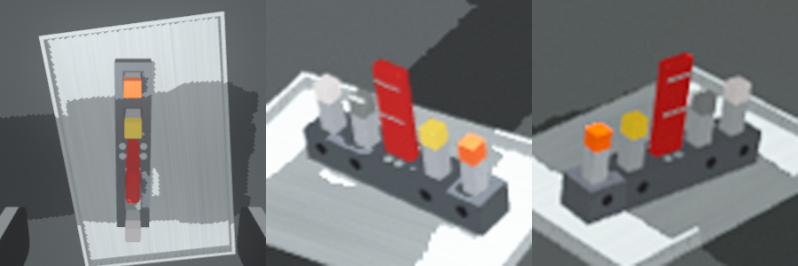

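Orange sits at the same height as yellow in all three views, and triangulation gives a cap z of 57–59 mm against 58 expected. Next is the handle.

```bash
python3 - <<'E'
from h import *
from bench import env,monitor,eyes
q=down(np.radians(-28.6)); x,y=.4643,-.1391; z=.085-env.hold_point_z
env.reach([x,y,.15],q)
print(env.movel([x,y,z],velocity=.08,guard=12)); env.hold(.3); s=monitor.sense(); print(s["position"],s["contact_force"].round(2))
env.close_gripper(80); env.hold(.5); s=monitor.sense(); print(s["finger_gap"],s["contact_force"].round(2),s["ft_torque"].round(2))
env.movel([x,y,z+.02],velocity=.03); env.hold(.3); s=monitor.sense(); print("20mm",s["position"],s["contact_force"].round(2),s["ft_torque"].round(2),s["finger_gap"])
env.movel([x,y,z+.1],velocity=.05); env.hold(.7); s=monitor.sense(); print("100mm",s["position"],s["contact_force"].round(2),s["ft_torque"].round(2),s["finger_gap"],s["clock"])
out=[]
for n in("scene","side"):
    g=eyes.grab_frame(n); np.savez(n+"_c.npz",**g); f=g["frame"][...,::-1]
    u,v=proj(g,[x,y,.14]).astype(int); out.append(cv2.resize(f[max(v-75,0):v+75,u-75:u+75],(400,400),interpolation=cv2.INTER_CUBIC)); print(n,[(c,blobs(g,c,8)[:1]) for c in("orange","yellow")])
cv2.imwrite("pics/c.png",np.hstack(out))
S,D=load("scene_c.npz"),load("side_c.npz")
for c in("orange","yellow"): print(c,tri(S,blobs(S,c,8)[0][2],D,blobs(D,c,8)[0][2]))
E
```

```text
False
[ 0.46435902 -0.13913607  0.06646481] [0.46 0.01 0.08]
0.10491275628937834 [ 1.32 -0.94  3.24] [-0.13 -0.31 -0.01]
20mm [ 0.46426432 -0.13909687  0.08622444] [-1.37 -0.4  -3.68] [-0.05  0.03  0.01] 0.10858523946995736
100mm [ 0.4643035  -0.13909833  0.16631317] [-0.15 -0.57 -4.62] [ 0.02  0.03 -0.04] 0.10605763517546876 22.6917
scene [('orange', [(75, [251, 166, 12, 11], [256.9, 172.0])]), ('yellow', [(105, [236, 160, 11, 12], [241.0, 165.2])])]
side [('orange', [(97, [385, 158, 11, 12], [389.7, 163.3])]), ('yellow', [(104, [399, 154, 11, 11], [404.0, 159.0])])]
orange (array([ 0.49315527, -0.08681511,  0.15806368]), np.float64(0.0013671462022055115))
yellow (array([ 0.47860884, -0.11397704,  0.15901486]), np.float64(0.0005697182034876176))
```

View pics/c.png

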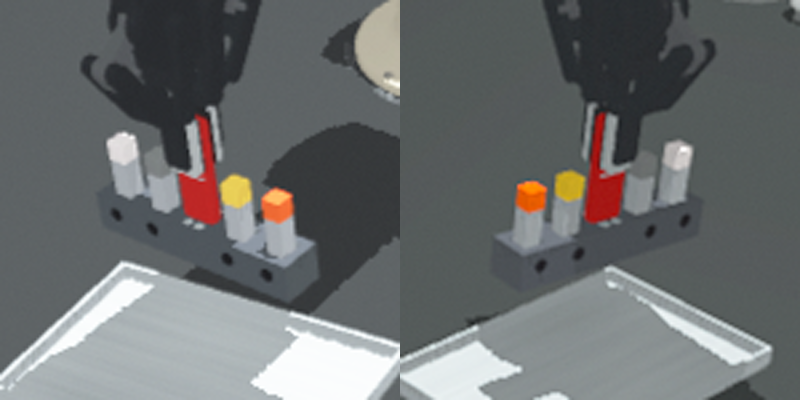

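The carrier is level and 100 mm up, with all four filters seated and the load at about 4 N (0.38 kg plus offset). I check the bystanders and hand in.

```bash
python3 - <<'E'
from h import *
from bench import monitor,job
a,b=load("side0.npz"),load("side_c.npz")
for c in("green","blue","red"): print(c,[x[2] for x in blobs(a,c)],[x[2] for x in blobs(b,c)])
d=cv2.absdiff(load("scene0.npz")["frame"],load("scene_c.npz")["frame"])[295:390,220:440]; print("tip box/bottle diff frac",(d.max(2)>40).mean())
print(np.abs(monitor.sense()["qvel"]).max()); job.hand_in()
E
```

```text
green [[333.0, 282.9]] [[333.0, 282.9]]
blue [[315.6, 368.3], [327.2, 302.4], [304.7, 354.6], [301.3, 311.0]] [[313.9, 368.0], [327.1, 302.4], [303.3, 350.5], [304.2, 302.8]]
red [[411.5, 203.8], [187.7, 222.9]] [[416.3, 158.4], [187.8, 223.0]]
tip box/bottle diff frac 0.0
0.008563772307474399
the job is handed in; nothing more can be done
```

I plugged the orange-capped filter into the empty well, let go of it, then lifted the carrier by its red handle about 100 mm straight up. It was held there when I handed the job in; no verdict is reported.

- **Insertion:** the filter went to full depth with about 1 N on the tool. Afterwards its cap triangulated at z = 57.4 mm, against 58 mm expected and 58.8 mm for yellow.
- **Lift:** the orange and yellow caps triangulated at 158 and 159 mm, about 1 mm apart, which fits the 100 mm lift and a level carrier. The load of about 4 N and the steady finger gap fit a firm hold. All four filters look seated in both views; I judged white and grey by eye only.
- **Bystanders:** the green and blue caps and the bottle cap are where they started, within 0.1 px in the side view. The tip box and bottle area shows no change in the scene view. I did not check the look-alikes afterwards.
- **Disagreement:** the wrist camera was about 1.5 px (0.5 mm) off sideways, which I corrected for before inserting.

The arm was nearly still at hand-in (fastest joint 0.009 rad/s), about 23 s of the 59 s used.

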